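# Seat a keyed centrifuge rotor

## Task

The rotor of the small bench centrifuge is resting too high, on top of the steel key pin. Turn it with a fingertip, pushing against its tube sleeves, until the notch in its rim is over the pin, then press the middle of the rotor down until it is fully seated on the pin. Do not lift the rotor, and leave everything else on the trolley where it is.

Things in the scene. Friction and masses are not known exactly. Their poses are not given: they have to be found in the camera images.
- axis (a point): point on the rotor's vertical axis, 67 mm above the trolley top, fixed to the centrifuge housing. The housing is white, 170x170 mm, its flat deck 50 mm above the trolley top; it does not move. Its own x axis points from the key pin's side to the far side
- pin (a point): steel key pin: a round bar 10 mm thick lying radially on the housing's deck on the side of the dark display and two keys; it reaches from 55 to 83 mm from the rotor's axis, so its outer end shows beyond the rotor's rim. The point is on the top of the pin, 66 mm above the trolley top, 62 mm from the rotor's axis
- notch (a point): notch in the rim of the rotor: 14 mm wide, 11 mm deep radially, open outwards and right through the disc; the point is in the middle of the notch, 62 mm from the axis, level with the disc's upper face. The rotor is an aluminium disc 130 mm in diameter and 8 mm thick; its upper face is 75 mm above the trolley top before seating and 65 mm after
- hub_top (a point): centre of the flat top of the rotor's round hub, 32 mm in diameter, on the axis, 34 mm above the disc's upper face (109 mm above the trolley top before seating): the place to press
- sleeve0 (a point): upright round tube sleeve on the rotor, 20 mm in diameter, standing 26 mm above the rotor disc, its axis 46 mm from the rotor's axis; the point is the centre of its top. Push it sideways with a fingertip to turn the rotor. Seen from above, this sleeve lies 60 degrees anticlockwise from the notch about the rotor's axis; the gaps between neighbouring sleeves are 60 mm clear
- sleeve1 (a point): upright round tube sleeve on the rotor, 20 mm in diameter, standing 26 mm above the rotor disc, its axis 46 mm from the rotor's axis; the point is the centre of its top. Push it sideways with a fingertip to turn the rotor. Seen from above, this sleeve lies 180 degrees from the notch about the rotor's axis; the gaps between neighbouring sleeves are 60 mm clear
- sleeve2 (a point): upright round tube sleeve on the rotor, 20 mm in diameter, standing 26 mm above the rotor disc, its axis 46 mm from the rotor's axis; the point is the centre of its top. Push it sideways with a fingertip to turn the rotor. Seen from above, this sleeve lies 60 degrees clockwise from the notch about the rotor's axis; the gaps between neighbouring sleeves are 60 mm clear
- rotor (a joint): angle of the rotor, rad, growing anticlockwise seen from above; the notch is over the pin at 0 (and at every whole turn, 6.283). Starts anywhere from 1.0 to 5.28; may be turned either way. It turns against about 0.05 N m of friction (1 N at a sleeve) and stays where it is left
- rotor_drop (a joint): how far the rotor has gone down its spindle, m: 0 at the start, 0.010 fully seated, negative if lifted. An O-ring holds it up, so even over the pin it must be pressed, with about 3 N, and then stays down. Pressed while its rim stands on the pin, it gives by 1 mm, then resists with about 6 N per mm, and comes back to about 2 mm when let go: only near 10 mm is it seated, where it stops hard. The pin's round top draws the notch in if it is up to about 3 mm off centre
- therapy_cup_0: bystander, must stay in place: clear bell-shaped suction cup, 58 mm wide, 76 mm high, standing beside the centrifuge; origin under its middle
- therapy_cup_3: bystander, must stay in place: clear bell-shaped suction cup, 51 mm wide, 68 mm high, standing beside the centrifuge; origin under its middle
- instrument_box: bystander, must stay in place: closed stainless box, 107x195x44 mm, at the right; origin under its middle
- pill_box: bystander, must stay in place: small carton, 31x86x49 mm, at the right; origin under its middle
- reflex_hammer: bystander, must stay in place: reflex hammer lying flat, 176 mm long, 11 mm high, in front; origin under its middle
- tape_measure: bystander, must stay in place: round tape measure, 49x52x15 mm, at the right; origin under its middle
- keypad_phone: bystander, must stay in place: keypad phone lying flat, 117x51x15 mm, in front; origin under its middle

How it is judged:
At the end, for the whole second after the job is handed in: The rotor is seated: down by more than 8.5 of its 10 mm, its notch within 4 mm of the pin seen from above, and still (value of joint rotor_drop above 0.0085 m and horizontal distance between notch and pin below 0.004 m and velocity of joint rotor between -0.05 and 0.05 rad/s); the robot touches nothing.
It fails at once if the rotor is lifted by more than 4 mm (value of joint rotor_drop below -0.004 m).
It fails at once if something else on the trolley is moved by more than 20 mm (distance of any of therapy_cup_0, therapy_cup_3, instrument_box, pill_box, reflex_hammer, tape_measure, keypad_phone from where it was at the start of the episode above 0.02 m).
It also fails if it takes over 45 s, if anything falls off the work surface, if the arm or the gripper's body presses on something with over 40 N, if the wrist force passes 120 N, or if a joint passes its speed limit or range.

## Robot

A 6-joint arm with a two-finger parallel gripper is mounted at the origin on a cart in front of the work surface, level with it; the furniture and walls round the work are solid. World frame = base frame: x ahead of the robot, y to its left, z up, the work surface at z = 0. Lengths are in m, angles in rad, forces in N, time in s.
With the tool pointing down it reaches from about 0.425 to 1.125 m from the base axis. Payload 14.9 kg.
Tool frame: the origin (TCP) lies on the centre line of the jaws, within the pads' length; the fingertips stand 11 mm ahead of it and the grasp point (between the pads) lies 8 mm behind it; z points along the fingers, y is the direction in which the jaws open and shut (so a half turn about z gives the same grasp; the last joint's range is limited). The gripper opens to 91 mm and grips with 3 to 60 N. Pads are 32 mm wide; open, the fingers measure 118 mm over their backs; the gripper's body (76 mm by 178 mm) begins 60 mm behind the grasp point.
Start: joints at [1.086, 0.379, 1.734, -0, 1.028, -0.033], TCP at [0.306, 0.63, 0.225] pointing down, gripper open.
Joint ranges: [-2.77, 2.77], [-0.74, 2.19], [0, 2.66], [-1.06, 4.2], [0.31, 2.87], [-3.08, 3.08]. Speed limits (rad/s): [1.89, 1.89, 2.39, 3.14, 3.14, 3.14].

## Interface

Orientations are given as a rotation vector (axis times angle).
In Python, from station import goto, move_l, move_joints, command_gripper, wait, solve_ik, snapshot, camera_model, Unreachable, sign_off, current_t, current_q, current_qvel, current_joint_efforts, current_tcp_pos, current_orientation, current_wrist_force, current_torque, current_grip_width gives the robot as it stands. Calls block until the motion is done:
- goto(position, orientation): joint-space move of the TCP to a pose.
- move_l(position, feed=0.15, ori=None): straight line of the TCP; ori=None keeps the orientation; feed is the mean speed in m/s.
- move_joints(angles): joint-space move.
- command_gripper(opening, newtons=None): finger opening in m; newtons is the grip in N (None keeps the last); returns when the fingers have stopped.
- wait(seconds).
- solve_ik(position, orientation): joint angles nearest the present ones, or None.
- snapshot(name): name is "scene" or "side" or "wrist"; returns the picture (400x640x3 uint8, red, green, blue); there is no depth.
- camera_model(name): a dict with "vfov" (degrees; the focal length in pixels is half the picture's height over the tangent of half this angle, whatever the lens; pixels are square), "cx", "cy" (the principal point, pixels), "origin" and "orientation" of the camera in the world; the wrist camera has in their place "hand_eye" (4x4, takes a point from camera to tool coordinates, whose origin is the TCP and whose axes are the flange's). Camera axes: x right, y up, looking along -z (the intrinsics and any distortion apply to the point x, -y, -z); pixel columns grow to the right and rows downward; lengths in m; the calibration is good to about 2 mm. A picture is of the moment at which its call begins: read the wrist's pose just before it. camera_model takes no time and is no camera call.
A pose or a line that the arm cannot do raises Unreachable and nothing moves.
- sign_off(): hands the job in, once; it reports no verdict.
Readings, each from a call of its own:
- current_t(): time.
- current_q(): joint angles.
- current_qvel(): joint speeds.
- current_joint_efforts(): joint torques, N m.
- current_tcp_pos(): TCP position.
- current_orientation(): TCP orientation.
- current_wrist_force(): force on the tool from outside, world axes, zero at the start.
- current_torque(): the same for the moment, N m.
- current_grip_width(): finger opening in m.
Only numpy, scipy, OpenCV 4.12 (cv2) and the standard library are available. Lean on these libraries where they do the work, as an engineer would, in place of code of your own. Each camera call takes 0.05 s, during which the arm holds its last target. There are 200 camera calls.

## Working session

There is one attempt and no reset: what is moved stays moved. The work goes in short steps, each a Python script; the robot and the scene stay as the last script left them, time stands still between calls to the robot, and variables do not carry over. Pictures are saved under pics/ and viewed, about 8 in all and at most 12, crops included, and the job is handed in when it is done.

```bash
mkdir -p pics; ls
python3 - <<'E'
from station import *
import cv2
for n in("scene","side"):
    im=snapshot(n); cv2.imwrite(f"pics/{n}0.png",im[:,:,::-1]); 
for n in("scene","side","wrist"): print(n,camera_model(n))
print(current_tcp_pos(),current_orientation(),current_t(),current_grip_width())
E
```

```text
pics
scene {'vfov': 42.62275323950897, 'cx': 312.2399048873072, 'cy': 199.94281877362306, 'origin': array([0.53116403, 0.68882669, 0.85273244]), 'orientation': array([0.01047725, 1.13581076, 2.85466857])}
side {'vfov': 50.16571445700305, 'cx': 317.43130176443077, 'cy': 205.11299084832032, 'origin': array([0.48108722, 0.69104255, 0.57566144]), 'orientation': array([ 0.04885701, -1.40973109, -2.73663561])}
wrist {'vfov': 58.74959750091691, 'cx': 321.033596241971, 'cy': 196.36218137705154, 'hand_eye': array([[ 6.25358101e-05,  9.63003887e-01,  2.69487494e-01,
         7.67871959e-02],
       [ 9.99999684e-01, -2.73878765e-04,  7.46641420e-04,
         5.24011400e-04],
       [ 7.92825492e-04,  2.69487362e-01, -9.63003600e-01,
        -1.59829975e-01],
       [ 0.00000000e+00,  0.00000000e+00,  0.00000000e+00,
         1.00000000e+00]])}
[0.30544905 0.62942243 0.22431581] [-7.03630714e-01 -3.06151183e+00  1.64513346e-03] 0.1 0.09108575936856024
```

View pics/scene0.png

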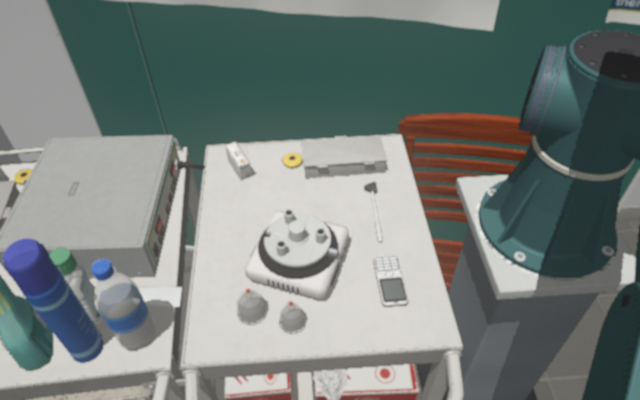

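View pics/side0.png

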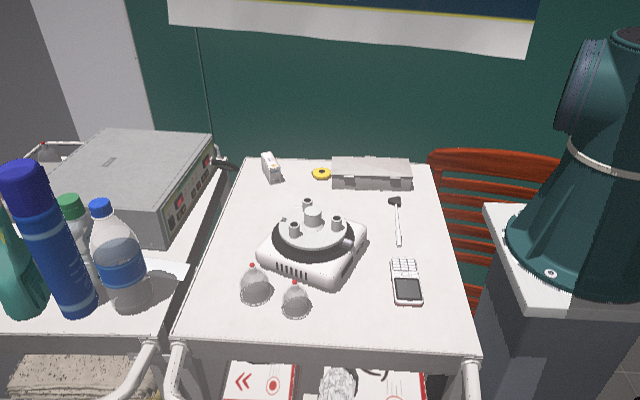

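The scene view shows the centrifuge with its hub at about (298,228) and sleeves at about (289,215), (281,247) and (321,236). The side view has the hub at (313,213). I'll enlarge both crops.

Run:
```python
import cv2,numpy as np
a=cv2.imread("pics/scene0.png")[195:305,240:360]; b=cv2.imread("pics/side0.png")[185:295,250:375]
f=lambda m:cv2.resize(m,None,fx=5,fy=5,interpolation=cv2.INTER_CUBIC)
a=cv2.resize(a,(600,550),interpolation=cv2.INTER_CUBIC)
for i in range(0,12): cv2.putText(a,str(240+10*i),(50*i,10),0,.35,(0,0,255)); cv2.line(a,(50*i,12),(50*i,20),(0,0,255))
for i in range(0,11): cv2.putText(a,str(195+10*i),(0,50*i+4),0,.35,(0,0,255))
cv2.imwrite("pics/crop1.png",a)
b=f(b)
for i in range(0,12): cv2.putText(b,str(250+10*i),(50*i,10),0,.35,(0,0,255)); cv2.line(b,(50*i,12),(50*i,20),(0,0,255))
for i in range(0,11): cv2.putText(b,str(185+10*i),(0,50*i+4),0,.35,(0,0,255))
cv2.imwrite("pics/crop2.png",b)
```

```text
(no output)
```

View pics/crop1.png

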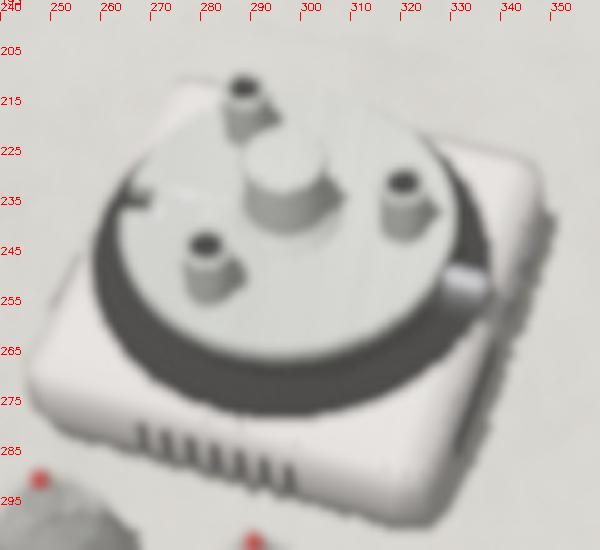

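View pics/crop2.png

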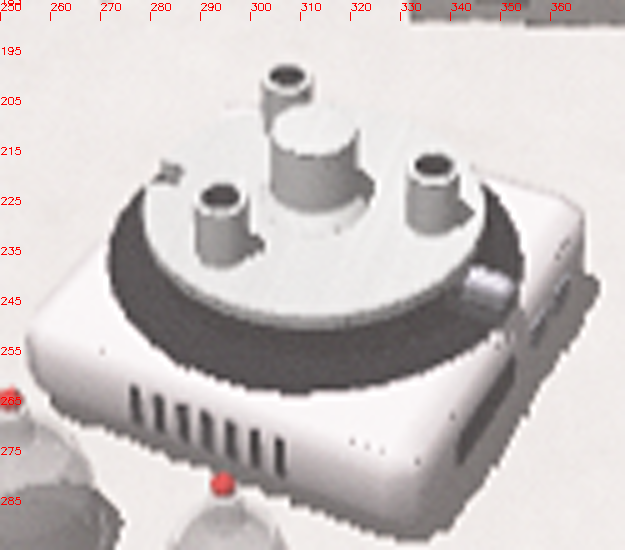

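Scene crop: hub top at (297,227.6), sleeve tops at (288.8,212.6), (320.6,231.6) and (281.2,244), notch at (267.4,234.6), and the pin's outer top near (335,250). In the side crop, the hub is at (312.8,211.2) and the notch at (284,219.4). The notch lies almost opposite the pin.

```bash
cat > h.py <<'E'
import numpy as np
from scipy.spatial.transform import Rotation as R
from station import *
def cam(name,tcp=None,ori=None):
    m=camera_model(name); f=200/np.tan(np.radians(m["vfov"])/2)
    if name=="wrist":
        T=np.eye(4);T[:3,:3]=R.from_rotvec(ori).as_matrix();T[:3,3]=tcp
        T=T@m["hand_eye"]; return f,m["cx"],m["cy"],T[:3,3],T[:3,:3]
    return f,m["cx"],m["cy"],np.array(m["origin"]),R.from_rotvec(m["orientation"]).as_matrix()
def at(c,u,v,z):
    f,cx,cy,o,M=c; d=M@np.array([(u-cx)/f,-(v-cy)/f,-1]); return o+d*(z-o[2])/d[2]
def px(c,p):
    f,cx,cy,o,M=c; q=M.T@(np.asarray(p)-o); return np.array([cx+f*q[0]/-q[2],cy-f*q[1]/-q[2]])
E
python3 - <<'E'
from h import *
P={"scene":dict(hub=(297,227.6,.109),sA=(288.8,212.6,.101),sB=(320.6,231.6,.101),sC=(281.2,244,.101),notch=(267.4,234.6,.075),pinout=(335.5,250,.066)),
"side":dict(hub=(312.8,211.2,.109),sA=(307.4,200.2,.101),sB=(336.8,218,.101),sC=(294.4,224.2,.101),notch=(284,219.4,.075),pinout=(350,239.5,.066))}
for n in P:
    c=cam(n); h=None
    for k,(u,v,z) in P[n].items():
        p=at(c,u,v,z); h=p if h is None else h; d=(p-h)[:2]
        print(n,k,p.round(4),"r",np.hypot(*d).round(4),"ang",np.degrees(np.arctan2(d[1],d[0])).round(1))
E
```

```text
scene hub [0.5322 0.0567 0.109 ] r 0.0 ang 0.0
scene sA [0.5466 0.0099 0.101 ] r 0.049 ang -73.0
scene sB [0.4878 0.0636 0.101 ] r 0.0449 ang 171.2
scene sC [0.5635 0.0876 0.101 ] r 0.0439 ang 44.5
scene notch [0.5911 0.041  0.075 ] r 0.061 ang -15.0
scene pinout [0.4608 0.0829 0.066 ] r 0.0761 ang 159.9
side hub [0.534  0.0581 0.109 ] r 0.0 ang 0.0
side sA [0.5482 0.012  0.101 ] r 0.0483 ang -72.8
side sB [0.4893 0.0651 0.101 ] r 0.0453 ang 171.1
side sC [0.5648 0.089  0.101 ] r 0.0437 ang 45.1
side notch [0.5911 0.0426 0.075 ] r 0.0592 ang -15.2
side pinout [0.4634 0.0829 0.066 ] r 0.0748 ang 160.7
```

Both cameras agree to 2 mm and the sleeve spacing is 120°. The axis is at about (0.533, 0.056), the pin at about 159.5°, the notch at about -12.5°, and the sleeves at about 47.5°, 167.5° and -72.5°. I'll close the gripper and take one wrist-camera look from above the insertion gap at -132°.

```bash
cat >> h.py <<'E'
AX=np.array([.533,.056])
def ori(xang):  # tool down, tool x horizontal at angle xang (deg)
    a=np.radians(xang)/2; return R.from_rotvec(np.pi*np.array([np.cos(a),np.sin(a),0])).as_rotvec()
def pose(phi,z,r=.043):
    p=np.radians(phi); return [AX[0]+r*np.cos(p),AX[1]+r*np.sin(p),z],ori(phi+90)
def drop(f): return np.array(current_wrist_force()).round(1)
E
python3 - <<'E'
from h import *
import cv2
command_gripper(0.0,20)
p,o=pose(-132,.22); print(solve_ik(p,o),current_t(),current_grip_width())
goto(p,o); print(current_q().round(2),current_t(),current_wrist_force().round(1))
t,o=current_tcp_pos(),current_orientation(); im=snapshot("wrist"); cv2.imwrite("pics/w0.png",im[:,:,::-1])
print(repr(t),repr(o)); np.savez("w0.npz",t=t,o=o)
E
```

```text
[1.47700536e-03 7.45037319e-02 2.12709782e+00 0.00000000e+00
 9.39991104e-01 2.30531162e+00] 1.4667 0.00039291395588625285
[0.   0.07 2.13 0.   0.94 2.3 ] 3.7417 [-0.7 -0.1  0.4]
array([0.50437089, 0.02440796, 0.22005176]) array([-2.93354937e+00,  1.12402431e+00, -1.17240020e-04])
```

View pics/w0.png

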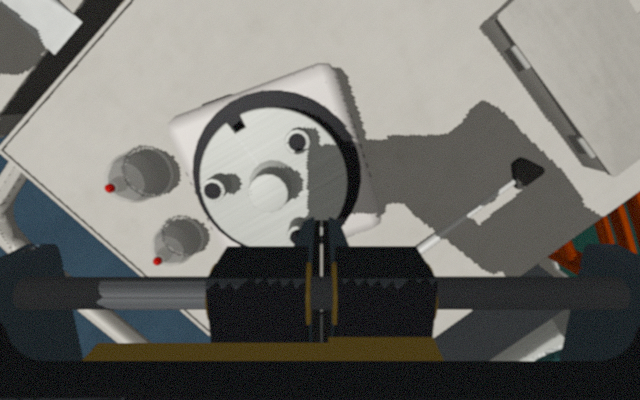

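The wrist view shows the hub top at (268,190), sleeve tops at (297,141) and (213,189), the notch at (238,125), and the third sleeve behind the finger at about (296,233).

Run:
```python
from h import *
d=np.load("w0.npz"); c=cam("wrist",d["t"],d["o"])
for k,(u,v,z) in dict(hub=(268,190,.109),sA=(297,141,.101),sC=(213,189,.101),sB=(296,232,.101),notch=(238,125,.075)).items():
    p=at(c,u,v,z); e=p[:2]-AX; print(k,p.round(4),np.hypot(*e).round(4),np.degrees(np.arctan2(e[1],e[0])).round(1))
p,o=pose(-132,.083); print("tip px",px(c,[p[0],p[1],.083]))
```

```text
hub [0.5359 0.0524 0.109 ] 0.0047 -51.0
sA [0.5484 0.0102 0.101 ] 0.0483 -71.4
sC [0.5656 0.0873 0.101 ] 0.0451 43.8
sB [0.4934 0.0626 0.101 ] 0.0402 170.5
notch [0.5903 0.0415 0.075 ] 0.0592 -14.2
tip px [321.57088441 187.57777448]
```

```bash
sed -i 's/^AX=.*/AX=np.array([.534,.0555])/' h.py
python3 - <<'E'
from h import *
import cv2
p,o=pose(-132,.13); goto(p,o); print(current_t())
p,o=pose(-132,.094); move_l(p,.08,o); print(current_t(),drop(0))
for phi in list(range(-117,45,18))+[54]:
    p,o=pose(phi,.094); goto(p,o); f=drop(0); print(phi,round(current_t(),2),f)
    if np.abs(f).max()>20: break
E
```

```text
4.2417
4.8417 [ 1.1  0.4 -0.3]
-117 5.21 [ 0.7 -0.6 -0.6]
-99 5.62 [-0.5 -0.1  0.6]
-81 6.02 [-0.1  0.4  0.1]
-63 6.41 [-0.7  0.1  0.2]
-45 6.8 [ 0.7 -0.4  0.5]
-27 7.18 [-0.5 -1.2  0.6]
-9 7.57 [-0.1  0.6  0.3]
9 7.95 [ 0.   0.3 -0.3]
27 8.33 [ 0.5 -1.   0.8]
54 8.83 [0.  1.5 1. ]
```

Run:
```python
from h import *
import cv2
p,o=pose(48,.094); goto(p,o)
p,o=pose(48,.22); move_l(p,.2,o)
t,o=current_tcp_pos(),current_orientation(); w=snapshot("wrist"); np.savez("w1.npz",t=t,o=o)
s=snapshot("side"); print(current_t())
cv2.imwrite("pics/w1.png",w[:,:,::-1]);cv2.imwrite("pics/side1.png",s[:,:,::-1])
a=cv2.resize(w[60:260,160:420],None,fx=2.8,fy=2.8,interpolation=cv2.INTER_CUBIC)
cv2.imwrite("pics/w1c.png",a[:,:,::-1])
```

```text
9.9667
```

View pics/w1c.png

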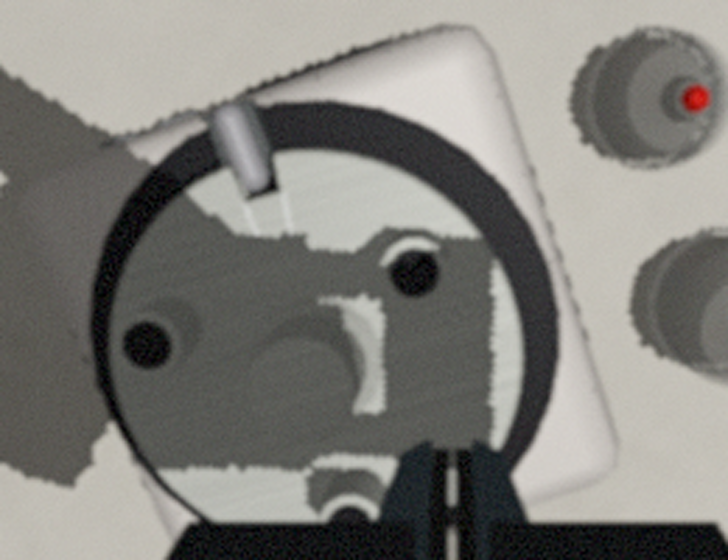

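The crop shows the notch almost round the pin. The pin's outer end is at crop (236,112) and its inner visible end at about (258,183). The notch edge lines start near (243,203) and (283,180), and sleeve tops are at (415,272) and (148,346). I'll turn these into angles.

```bash
python3 - <<'E'
from h import *
d=np.load("w1.npz"); c=cam("wrist",d["t"],d["o"])
P={}
for k,(u,v,z) in dict(s1=(415,272,.101),s0=(148,346,.101),s2=(352,512,.101),pinout=(236,118,.066),pinin=(257,178,.066),lineL0=(243,205,.075),lineL1=(257,235,.075),lineR0=(277,182,.075),lineR1=(291,235,.075)).items():
    P[k]=at(c,160+u/2.8,60+v/2.8,z)
m=(P["s0"]+P["s1"]+P["s2"])[:2]/3; print("axis",m)
for A in (m,AX):
  for k,p in P.items():
    e=p[:2]-A; print(k,p.round(4),np.hypot(*e).round(4),np.degrees(np.arctan2(e[1],e[0])).round(1))
E
python3 - <<'E'
import cv2
s=cv2.imread("pics/side1.png")[185:295,250:375]
b=cv2.resize(s,None,fx=5,fy=5,interpolation=cv2.INTER_CUBIC); cv2.imwrite("pics/side1c.png",b)
E
```

```text
axis [0.53397011 0.05590507]
s1 [0.5322 0.1008 0.101 ] 0.045 92.3
s0 [0.4966 0.0293 0.101 ] 0.0458 -144.6
s2 [0.5731 0.0375 0.101 ] 0.0432 -25.1
pinout [0.4644 0.0874 0.066 ] 0.0764 155.6
pinin [0.4813 0.0795 0.066 ] 0.0577 155.9
lineL0 [0.4849 0.0724 0.075 ] 0.0518 161.4
lineL1 [0.4941 0.0691 0.075 ] 0.042 161.6
lineR0 [0.4869 0.0848 0.075 ] 0.0553 148.4
lineR1 [0.501  0.0768 0.075 ] 0.039 147.6
s1 [0.5322 0.1008 0.101 ] 0.0454 92.3
s0 [0.4966 0.0293 0.101 ] 0.0456 -145.0
s2 [0.5731 0.0375 0.101 ] 0.043 -24.7
pinout [0.4644 0.0874 0.066 ] 0.0766 155.4
pinin [0.4813 0.0795 0.066 ] 0.0579 155.5
lineL0 [0.4849 0.0724 0.075 ] 0.0519 161.0
lineL1 [0.4941 0.0691 0.075 ] 0.0422 161.1
lineR0 [0.4869 0.0848 0.075 ] 0.0555 148.1
lineR1 [0.501  0.0768 0.075 ] 0.0393 147.1
```

View pics/side1c.png

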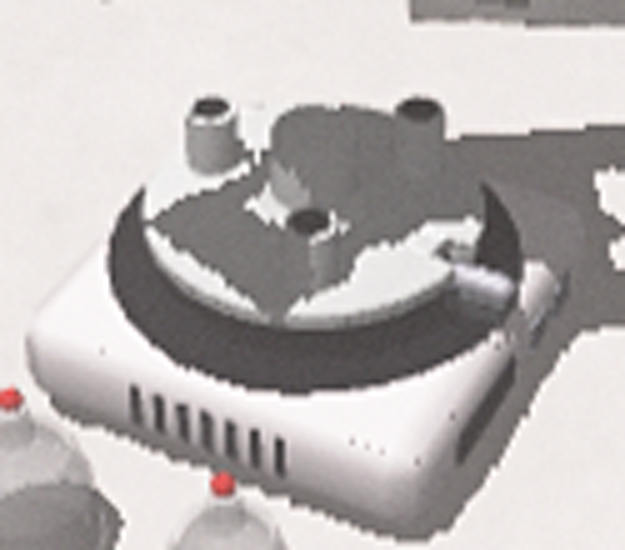

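The notch lines centre on about 154.6° and the pin is at about 155.6°. That is roughly 1 mm off at the rim, inside the 3 mm draw-in. I'll press the hub now in small steps while watching the force.

```bash
cat > press.py <<'E'
from h import *
_,o=pose(48,0); 
goto([*AX,.150],o); move_l([*AX,.123],.1)
for i in range(14):
    z=.121-.001*i; move_l([*AX,z],.02); f=drop(0); print(round(z-.011,4),(current_tcp_pos()[2]-.011).round(4),f,round(current_t(),1))
    if f[2]>25: break
E
python3 press.py
```

```text
0.11 0.1104 [ 1.4 -0.7 -0.2] 11.1
0.109 0.1092 [ 0.6 -0.7  1.2] 11.3
0.108 0.108 [-0.  -0.1  0.3] 11.6
0.107 0.1069 [1.1 0.4 1.4] 11.8
0.106 0.106 [ 0.6 -0.7  2.5] 12.1
0.105 0.105 [-0.1 -0.9  4. ] 12.3
0.104 0.1038 [ 0.  -0.3  0.5] 12.6
0.103 0.1028 [ 0.1  0.6 -0.3] 12.8
0.102 0.1018 [ 0.3 -0.9 -0. ] 13.1
0.101 0.1009 [-0.7 -0.9  0. ] 13.3
0.1 0.0999 [-0.1  0.  -0.1] 13.6
0.099 0.0992 [-1.9 -0.4  5.7] 13.8
0.098 0.0991 [-6.7 -0.5 20.6] 14.1
0.097 0.0989 [-12.1   0.4  36.3] 14.3
```

The force peaked at about 4 N, dropped away, then hit a hard stop with the tip at 0.099, which is exactly 10 mm of drop. I'll retreat and check.

Run:
```python
from h import *
import cv2
move_l([*AX,.13],.05); print(drop(0)); move_l([*AX,.24],.2)
p,o=pose(-132,.26,.12); goto(p,ori(-42)); wait(.3)
s=snapshot("side"); w=snapshot("wrist"); print(current_t(),drop(0))
b=cv2.resize(s[140:345,230:430],None,fx=2.6,fy=2.6,interpolation=cv2.INTER_CUBIC)
c=w[0:400,170:420]; c=cv2.resize(c,(333,533))
cv2.imwrite("pics/fin.png",np.hstack([b[:533],np.pad(c,((0,0),(0,0),(0,0)))[:b.shape[0]]])[:,:799,::-1])
```

```text
[ 0.1 -0.2  0.4]
18.5 [ 0.  -0.7  0.1]
```

View pics/fin.png

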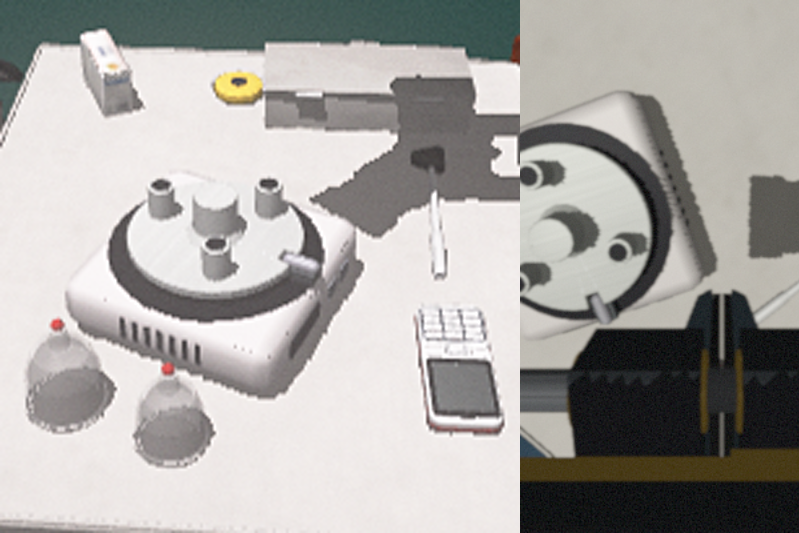

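The final view shows the disc down in its dark ring with the pin's top at (297,263) filling the notch in the rim. The cups, phone, hammer, tape, box and carton look where they were, and the robot is clear. I'll hand in.

```bash
python3 -c "
from station import *
sign_off(); print(current_t())"
```

```text
the job is handed in; nothing more can be done
the job is handed in; nothing more can be done
```

The rotor is seated on the pin, and I handed the job in at about 18.5 s of the 45 s allowed. `sign_off` gives no verdict.

- **Turning:** I pushed one sleeve with the closed fingertips and turned the rotor about 168° anticlockwise. The notch ended up about 1° (about 1 mm) from the pin by the wrist camera.
- **Pressing:** I pressed the hub straight down. Resistance peaked at about 4 N, fell to nothing, then rose sharply at a hard stop with the fingertip at z = 0.099 m. That matches the full 10 mm of drop. The press ended at about 36 N on the wrist, above the 25 N at which I meant to stop, because the last 1 mm step overran it.
- **Last checks:** After backing off, the pictures show the disc down and the pin filling the notch. By eye, the bystanders are where they were, and the wrist force is back near zero.
- **Disagreement:** The fixed cameras had put the pin at about 160° and the wrist camera at about 155.5°. I used the wrist value, and the clean drop to full depth bore it out.

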